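Screwdriver back in the tall cup

ROBOT

A 7-joint arm with a two-finger parallel gripper is mounted at the origin on the work surface. World frame = base frame: x ahead of the robot, y to its left, z up, the work surface at z = 0. Lengths are in m, angles in degrees, forces in N, time in s.
With the tool pointing down it reaches from about 0.4 to 0.85 m from the base axis. Payload 6.9 kg.
Tool frame: the origin (TCP) lies between the finger pads; the fingertips stand finger_overhang ahead of it and the grasp point (between the pads) lies 8 mm behind it (finger_overhang is the distance from the TCP to the fingertips, in m); z points along the fingers, y is the line along which they close (so a half turn about z gives the same grasp; the last joint's range is limited). The gripper opens to 85 mm and grips with 20 to 120 N. Pads are 22 mm wide; open, the fingers measure 114 mm over their backs; the gripper's body (76 mm by 85 mm) begins 54 mm behind the grasp point. The pads swing forward as they close: fully open they stand 13 mm farther back than shut.
Start: joints at [81.217, 29.078, -13.613, 85.955, 7.202, 65.827, -8.869], TCP at [0.16, -0.604, 0.242] pointing down, gripper open.
Joint ranges: [-176.47, 176.47], [-13.61, 117.27], [-81.72, 77.17], [0.22, 143.17], [-87.28, 267.28], [10, 112.55], [-165.47, 165.47]. Speed limits (degrees/s): [136.94, 136.94, 180, 180, 180, 180, 180].

INTERFACE

Orientations are given as a 3x3 rotation matrix whose columns are the frame's x, y, z axes.
In Python, from station import * gives the robot as it stands.
- The arm moves only by the tool apply_moves, never from a script. Its argument "rows" is a list that holds one entry, the list of rows, each a list of 5 numbers: the closure, from 0 (fully open) to 1 (shut), then the shift along the tool's x, y, z scaled (see below), then the turn about the tool's z scaled (see below). A call has 1 to 8 rows; each row is the pose to reach, as a shift and turn from the pose commanded when the call began, along the tool's axes at that moment; what a row does not reach only later rows make up. The controller multiplies each number of a shift by 0.3 m and each number of a turn by 90 degrees. A row lasts 1/12 s, in which the tool goes at most 41.7 mm and 7.16 degrees, less where a joint would pass 70% of its speed; a pose out of reach is approached as far as the arm can. A call with a number of a shift or a turn outside -1 to 1 is refused whole. A call with a gripper value outside its range is refused whole. The fingers move at their own pace and stop on an object; the grip force is fixed at half the most. Time passes only in rows, so rows that repeat a pose let the fingers close. It gives the time, the measured TCP pose, the force, the opening and the grip force at its end, in the units of the state.
- observe(): the state, without advancing time (a new reading comes with each control period).
- camera(name): name is "side" or "top"; returns a dict with "color" (384x512x3 uint8, red, green, blue), "range_z" (384x512 float32, m along the optical axis (not along the pixel's ray), 0 where there is no reading), "intrinsics" (3x3 intrinsics, pixels), "R" (3x3) and "t" (3): a world point X has camera coordinates R X + t. Camera axes: x right, y down, z forward; pixel columns grow to the right and rows downward; lengths in m; the calibration is good to about 2 mm. A picture is of the moment at which its call begins.
- finish_job(): hands the job in; it is judged then, once.
Trained networks look in a picture, given as the dict that the camera call returned (one of the last four; its "shot" number tells which), for a name from the list of things; names that differ only in an ending like _2 or _b are one class to them, and where a whole thing is asked for, a point or a joint stands for the part that bears it (a point fixed in the world has none). Each returns a list of dicts, best first, with "score" (0 to 1); they miss things now and then, are a little off and sometimes report something else, mostly with a low value. They report only what shows in the picture. A call takes as long as a camera call. They do not tell look-alikes from the thing itself.
- look_for(picture, name): "rect" ([left, top, right, bottom] in pixels, round what is visible of it).
- spot_point(picture, name): "point" ([column, row] in pixels: a listed point, or the origin of a listed thing).
The state is a dict: "time": time; "q": joint angles; "qvel": joint speeds; "joint_torque": joint torques, N m; "eef_pos": TCP position; "tool_rot": TCP orientation; "force": force on the tool from outside, world axes, zero at the start; "torque": the same for the moment, N m; "width": finger opening in m; "gripper_force": force on a finger pad.
Only numpy, scipy, OpenCV 4.12 (cv2) and the standard library are available. Lean on these libraries where they do the work, as an engineer would, in place of code of your own. Each camera call takes 0.05 s, during which the arm holds its last target. There are 200 camera calls.

TASK

Take the screwdriver out of the green leaning rest and stand it upright, blade down, in the tall steel cup, with its tip on the bottom of the cup, and let go of it. Leave the steel punch and the extension bar where they are in the rest.

Things in the scene. Friction and masses are not known exactly. Their poses are not given: they have to be found in the camera images.
- screwdriver: 230 mm long, about 130 g, balances 105 mm from the tip: steel shank 10 mm thick, then (150 to 230 mm from the tip) a round black handle 26 mm thick. Origin at the blade tip, z along the tool to the handle's end. Starts loose in a slot of the fixed green rest, leaning 30 degrees from vertical, top roughly away from the robot; handle free all round. Lifts straight up and out.
- cup: Tall round steel cup, fixed to the bench on a round foot plate 100 mm across, 6 mm thick. Inner diameter 60 mm, outer 66 mm; inner floor 11 mm, rim 126 mm above the bench. Origin at the centre of its underside, at bench height, z up. The low wide loose steel tin (90 mm across, 45 mm high) 120 mm from its axis is not the cup.
- punch: Bystander: plain steel bar 180 mm long, 10 mm thick. Origin at its lower tip, z along it upwards. It leans in the rest beside the others: three slots 85 mm apart, order varies; tips stand 13 mm above the bench behind a low lip, shanks lean on a bar 130 mm along from the tip between two pins that rise 10 mm over the bar.
- extension_bar: Bystander: steel bar 180 mm long, 10 mm thick, with a round steel head 21 mm thick on its upper 30 mm. Origin at its lower tip, z along the bar to the head. Loose in another slot of the rest, leaning like the screwdriver.
Not all that is in view belongs to the job. Leave any blue or yellow look-alike of the screwdriver alone.

How it is judged:
By the outcome, as a careful person would: the job done as asked, in the order asked, and still so for the second after the job is handed in, with the robot touching nothing.
It also fails if it takes over 38 s, if anything falls off the work surface, if the arm or the gripper's body presses on something with over 40 N, if the wrist force passes 120 N, or if a joint passes its speed limit or range.

## Working session

There is one attempt and no reset: what is moved stays moved. The work goes in short steps, Python scripts to look and compute and a tool call to move; the robot and the scene stay as the last step left them, time stands still between calls to the robot, and variables do not carry over. Pictures are saved under pics/ and viewed, at most 10 in all, crops included, and the job is handed in when it is done.

Besides the shell and the picture viewer there is one more tool, called after "Emit:" as name(argument=value, ...), one argument or row to a line, values as JSON. apply_moves: Moves the arm, as the interface text tells. Shifts and turns lie within -1 to 1; 1 stands for 0.3 m of shift or 90 degrees of turn. Its arguments: {"type":"object","properties":{"rows":{"type":"array"}},"required":["rows"]}

```bash
mkdir -p pics; ls
cat > h.py <<'E'
from station import *
import numpy as np, cv2
def pts(c):
    K=c["intrinsics"];z=c["range_z"];v,u=np.mgrid[:z.shape[0],:z.shape[1]]
    P=np.stack([(u-K[0,2])/K[0,0]*z,(v-K[1,2])/K[1,1]*z,z],-1)
    return (P-c["t"])@c["R"]
def proj(c,X):
    p=c["intrinsics"]@(c["R"]@np.array(X)+c["t"]);return p[:2]/p[2]
E
python3 - <<'E'
from h import *
np.set_printoptions(precision=4,suppress=True)
o=observe()
for k in o: print(k,o[k])
for n in("side","top"):
    c=camera(n);cv2.imwrite(f"pics/{n}0.png",c["color"][:,:,::-1]);np.savez(f"{n}0.npz",**c)
    P=pts(c);print(n,"cam at",-c["R"].T@c["t"], c["intrinsics"][0,0]);
    for t in("screwdriver","cup","punch","extension_bar"):
        for r in look_for(c,t)[:3]:print(t,np.round(r["rect"]),round(r["score"],2))
        for r in spot_point(c,t)[:3]:
            u,v=np.round(r["point"]).astype(int);print("  pt",u,v,round(r["score"],2),P[min(v,383),min(u,511)])
E
```

```text
pics
time 0.0
q [ 81.2156  29.1242 -13.6114  86.0065   7.2033  65.8267  -8.8691]
qvel [-0.0717  0.0433 -0.112  -0.0142 -0.101   0.041   0.0736]
joint_torque [ -0.0001 -62.0582  -2.1863 -24.965    0.0128   0.012   -0.0001]
eef_pos [ 0.1598 -0.6038  0.2415]
tool_rot [[ 0.9667  0.256  -0.0005]
 [ 0.256  -0.9667  0.0017]
 [-0.     -0.0017 -1.    ]]
force [ 0.0566 -0.0646 -0.8303]
torque [0.011  0.0197 0.002 ]
gripper_force 0.0
width 0.08535599029350517
side cam at [-0.0398  0.6149  0.5686] 378.3123473743208
screwdriver [208. 100. 243. 173.] 0.92
screwdriver [157. 280. 272. 304.] 0.9
screwdriver [305. 162. 320. 216.] 0.74
  pt 319 217 0.77 [ 0.2635 -0.1065  0.0007]
  pt 247 175 0.64 [ 0.512  -0.1395  0.021 ]
  pt 157 281 0.6 [0.4227 0.2868 0.0082]
cup [121. 180. 166. 253.] 0.76
cup [236. 108. 259. 154.] 0.65
  pt 144 235 0.8 [0.5335 0.2196 0.0283]
punch [248. 101. 274. 150.] 0.68
  pt 271 152 0.48 [ 0.5367 -0.3025  0.0202]
extension_bar [235. 106. 266. 161.] 0.69
  pt 265 161 0.7 [ 0.5182 -0.2408  0.0204]
top cam at [ 0.3387 -0.0037  1.0018] 423.38430743291616
screwdriver [106. 188. 148. 281.] 0.83
screwdriver [274. 196. 359. 260.] 0.72
screwdriver [296.  69. 315. 139.] 0.61
  pt 106 184 0.59 [0.4251 0.2956 0.0004]
  pt 274 260 0.58 [ 0.2573 -0.1035 -0.0029]
  pt 294 148 0.56 [ 0.5224 -0.1444  0.0136]
cup [125. 107. 176. 150.] 0.73
  pt 148 134 0.58 [0.5262 0.1824 0.1022]
punch [367.  89. 394. 148.] 0.58
  pt 364 147 0.54 [ 0.5277 -0.3083  0.0267]
extension_bar [328.  88. 356. 148.] 0.86
  pt 327 150 0.78 [ 0.5172 -0.2199  0.0294]
  pt 298 150 0.69 [ 0.5156 -0.1521  0.0262]
```

View pics/side0.png

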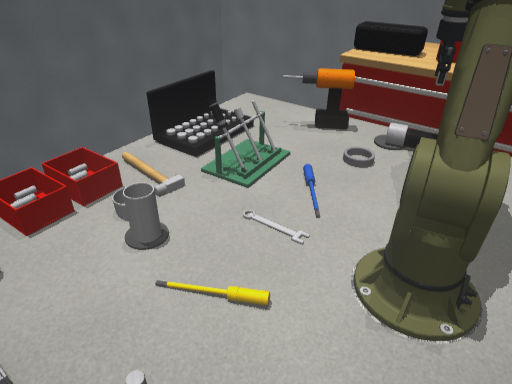

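View pics/top0.png

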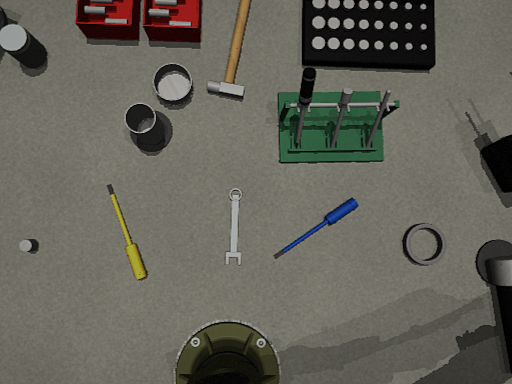

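The side view shows the black-handled screwdriver in the rest's slot nearest the cup, with its tip at about (247,175). In the top view its handle is at (308,85) and its tip at (296,148). The tall cup is at (141,117) in the top view, the tin at (173,83), and the extension bar and punch are to the right of the screwdriver. Next I'll fit the screwdriver axis and the cup rim.

Run:
```python
from h import *
import station
from scipy.optimize import least_squares
np.set_printoptions(precision=4,suppress=True)
print([n for n in dir(station) if not n.startswith('_')], getattr(station,'finger_overhang',None))
H=[];C=[]
for n in("top","side"):
    c=dict(np.load(f"{n}0.npz"));P=pts(c);col=c["color"].astype(int)
    ok=c["range_z"]>0
    m=ok&(P[...,2]>.14)&(P[...,2]<.24)&(abs(P[...,0]-.62)<.1)&(abs(P[...,1]+.15)<.04)
    h=P[m&(col.max(-1)<90)];print(n,"handle",len(h),h.mean(0),h.min(0),h.max(0));H.append(h)
    m=ok&(abs(P[...,2]-.126)<.004)&(abs(P[...,0]-.53)<.1)&(abs(P[...,1]-.2)<.1)
    r=P[m];f=least_squares(lambda p:np.hypot(r[:,0]-p[0],r[:,1]-p[1])-.0315,[.53,.2],loss="soft_l1",f_scale=.002)
    print("cup",len(r),f.x,np.abs(f.fun).mean())
    m=ok&(P[...,2]>.02)&(P[...,2]<.11)&(abs(P[...,0]-.53)<.06)&(abs(P[...,1]-.2)<.07)
    if n=="side":
        r=P[m];f=least_squares(lambda p:np.hypot(r[:,0]-p[0],r[:,1]-p[1])-.033,[.53,.2],loss="soft_l1",f_scale=.002);print("cup wall",len(r),f.x,np.abs(f.fun).mean())
for tag,h in(("top",H[0]),("side",H[1]),("both",np.vstack(H))):
    def res(p):
        t=np.radians(p[2]);a=np.radians(p[3]);d=np.array([np.sin(t)*np.cos(a),np.sin(t)*np.sin(a),np.cos(t)])
        v=h-np.array([p[0],p[1],.18]);return np.linalg.norm(np.cross(v,d),axis=1)-.013
    f=least_squares(res,[.61,-.15,30,0],loss="soft_l1",f_scale=.002,x_scale=[.01,.01,5,5]);print(tag,f.x,np.abs(f.fun).mean())
```

```text
['IKError', 'camera', 'finger_overhang', 'finish_job', 'look_for', 'observe', 'spot_point'] 0.011
top handle 473 [ 0.6146 -0.1434  0.1894] [ 0.5869 -0.1586  0.1488] [ 0.647  -0.1313  0.221 ]
cup 168 [0.5547 0.1952] 0.0008340204709185016
side handle 261 [ 0.6124 -0.1375  0.1828] [ 0.5871 -0.1532  0.1407] [ 0.6427 -0.1285  0.2189]
cup 205 [0.5548 0.1976] 0.0009642930210283285
cup wall 1150 [0.5562 0.1967] 0.0010471227594643505
top [ 0.6191 -0.1454 30.7587  2.717 ] 0.0014241753308959115
side [ 0.6191 -0.1448 29.1244  4.3056] 0.0012754482846387713
both [ 0.6191 -0.1451 30.3229  3.6701] 0.0013924440164566612
```

Emit:
apply_moves(
  rows=[
    [[0, 0, 0, -0.14, 0], [0, 0, 0, -0.28, 0], [0, 0.12, -0.07, -0.33, 0.06], [0, 0.24, -0.14, -0.33, 0.126], [0, 0.36, -0.21, -0.33, 0.126], [0, 0.48, -0.28, -0.33, 0.126], [0, 0.6, -0.35, -0.33, 0.126], [0, 0.72, -0.42, -0.33, 0.126]],
  ],
)

```text
time: 1.57
eef_pos: [0.3356, -0.4274, 0.3416]
tool_rot: [[0.998, 0.061, 0.0], [0.061, -0.998, -0.001], [0.0, 0.001, -1.0]]
force: [0.9, -1.1, -0.5]
width: 0.0856
gripper_force: 0.0
```

```bash
cat >> h.py <<'E'
np.set_printoptions(precision=4,suppress=True)
def need(x,y,z,az=None):
    o=observe();R=np.array(o["tool_rot"]);s=R.T@(np.array([x,y,z])-o["eef_pos"])/.3
    a=np.degrees(np.arctan2(R[1,0],R[0,0]))
    print("t",round(o["time"],2),"pos",o["eef_pos"],"az",round(a,2),"shift",s,"turn",None if az is None else round((a-az)/90,4),"F",o["force"],"w",o["width"],"g",o["gripper_force"])
E
python3 -c "
from h import *
need(.620,-.145,.26,3.5)"
```

```text
t 1.57 pos [ 0.3356 -0.4274  0.3416] az 3.48 shift [ 1.0033 -0.8823  0.2718] turn -0.0003 F [ 0.9309 -1.1297 -0.5342] w 0.08557368194540119 g 0.0
```

Emit:
apply_moves(
  rows=[
    [[0, 0.1, -0.088, 0, 0], [0, 0.2, -0.176, 0, 0], [0, 0.3, -0.264, 0, 0], [0, 0.4, -0.352, 0, 0], [0, 0.5, -0.44, 0, 0], [0, 0.6, -0.528, 0, 0], [0, 0.7, -0.616, 0, 0], [0, 0.8, -0.704, 0, 0]],
  ],
)

```text
time: 2.23
eef_pos: [0.5624, -0.2021, 0.3415]
tool_rot: [[0.998, 0.061, 0.0], [0.061, -0.998, -0.0], [0.0, 0.0, -1.0]]
force: [1.1, -1.1, 0.2]
width: 0.0855
gripper_force: 0.0
```

Emit:
apply_moves(
  rows=[
    [[0, 0.07, -0.06, 0, 0], [0, 0.14, -0.12, 0, 0], [0, 0.203, -0.178, 0.0, 0], [0, 0.203, -0.178, 0.1, 0], [0, 0.203, -0.178, 0.2, 0], [0, 0.203, -0.178, 0.27, 0], [0, 0.203, -0.178, 0.27, 0], [0, 0.203, -0.178, 0.27, 0]],
  ],
)

```text
time: 2.9
eef_pos: [0.6184, -0.1467, 0.2598]
tool_rot: [[0.998, 0.061, -0.002], [0.061, -0.998, 0.0], [-0.002, -0.001, -1.0]]
force: [1.2, 0.7, 0.8]
width: 0.0854
gripper_force: 0.0
```

```bash
python3 -c "
from h import *
need(.620,-.145,.173,3.5)
c=camera('side');cv2.imwrite('pics/a.png',cv2.resize(c['color'][40:200,150:350,::-1],None,fx=3.5,fy=3.5))"
```

```text
t 2.9 pos [ 0.6184 -0.1467  0.2598] az 3.49 shift [ 0.0062 -0.0051  0.2894] turn -0.0002 F [1.1574 0.6587 0.7644] w 0.08539829843050872 g 0.0
```

View pics/a.png

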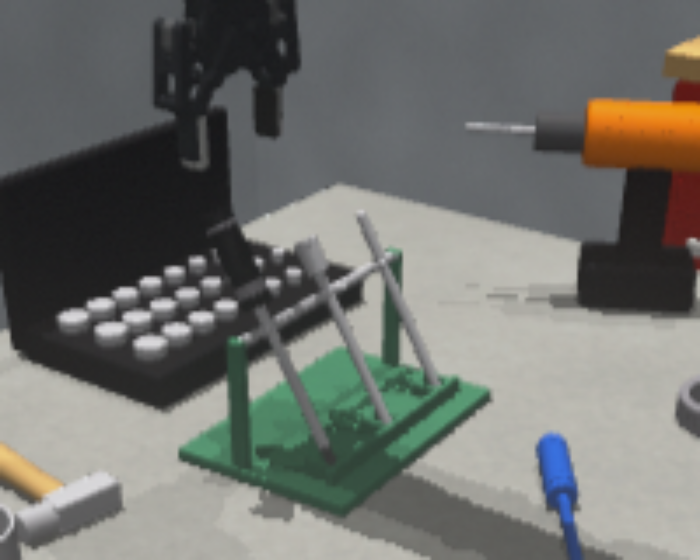

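The open fingers straddle the black handle, which is at about (240,250) in the crop. The neighbouring bars are clear, so I'll descend and close.

Emit:
apply_moves(
  rows=[
    [[0, 0.006, -0.005, 0.1, 0], [0, 0.006, -0.005, 0.19, 0], [0, 0.006, -0.005, 0.26, 0], [0, 0.006, -0.005, 0.29, 0], [0, 0.006, -0.005, 0.29, 0], [0.3, 0.006, -0.005, 0.29, 0], [0.5, 0.006, -0.005, 0.29, 0], [0.7, 0.006, -0.005, 0.29, 0]],
  ],
)

```text
time: 3.62
eef_pos: [0.6216, -0.1451, 0.1753]
tool_rot: [[0.998, 0.061, 0.003], [0.061, -0.998, -0.001], [0.003, 0.001, -1.0]]
force: [-0.7, 0.8, 0.3]
width: 0.0519
gripper_force: 0.0
```

Emit:
apply_moves(
  rows=[
    [[1, 0, 0, 0, 0], [1, 0, 0, 0, 0], [1, 0, 0, 0, 0], [1, 0, 0, 0, 0], [1, 0, 0, 0, 0], [1, 0, 0, 0, 0], [1, 0, 0, 0, 0], [1, 0, 0, 0, 0]],
  ],
)

```text
time: 4.28
eef_pos: [0.6211, -0.1457, 0.1741]
tool_rot: [[0.998, 0.061, 0.002], [0.061, -0.998, -0.001], [0.002, 0.001, -1.0]]
force: [0.2, -1.3, 6.1]
width: 0.0248
gripper_force: 58.8
```

Emit:
apply_moves(
  rows=[
    [[1, 0, 0, -0.04, 0], [1, 0, 0, -0.1, 0], [1, 0, 0, -0.18, 0], [1, 0, 0, -0.26, 0], [1, 0, 0, -0.34, 0], [1, 0, 0, -0.42, 0], [1, 0, 0, -0.5, 0], [1, 0, 0, -0.58, 0]],
  ],
)

```text
time: 4.95
eef_pos: [0.62, -0.1447, 0.3478]
tool_rot: [[0.998, 0.061, -0.002], [0.061, -0.998, 0.001], [-0.001, -0.001, -1.0]]
force: [1.0, 0.1, -0.8]
width: 0.0247
gripper_force: 59.0
```

```bash
python3 -c "
from h import *
need(.620,0,.36,3.5)
c=camera('side');cv2.imwrite('pics/b.png',cv2.resize(c['color'][10:200,100:350,::-1],None,fx=3,fy=3))"
```

```text
t 4.95 pos [ 0.62   -0.1447  0.3478] az 3.49 shift [ 0.0294 -0.4814 -0.0403] turn -0.0001 F [ 0.9927  0.0586 -0.7615] w 0.024695784842835217 g 58.977073431015015
```

View pics/b.png

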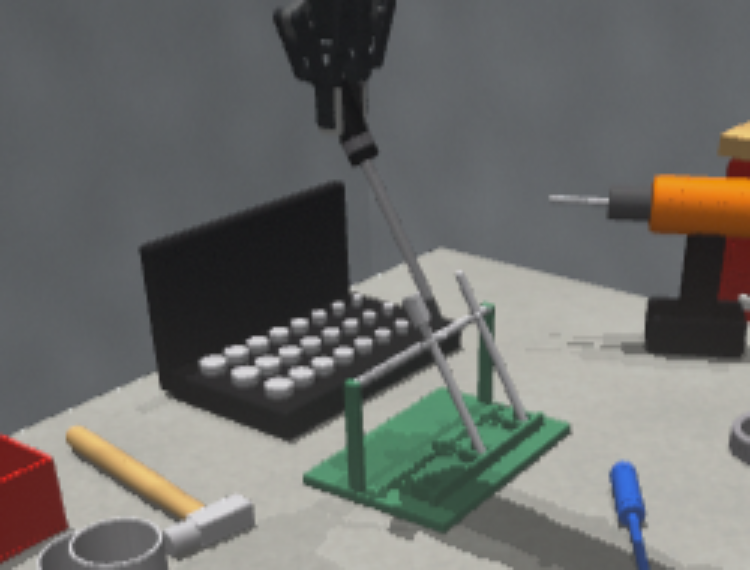

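The screwdriver has come out and is still leaning about 30° in the grip. The two bystanders are still in their slots. Next I'll carry it across to the cup.

Emit:
apply_moves(
  rows=[
    [[1, 0.0, -0.03, -0.04, 0], [1, 0.02, -0.12, -0.05, 0], [1, 0.04, -0.24, -0.05, 0], [1, 0.06, -0.36, -0.05, 0], [1, 0.08, -0.48, -0.05, 0], [1, 0.1, -0.6, -0.05, 0], [1, 0.11, -0.72, -0.05, 0], [1, 0.12, -0.84, -0.05, 0]],
  ],
)

```text
time: 5.67
eef_pos: [0.6406, 0.1105, 0.3614]
tool_rot: [[0.998, 0.061, -0.002], [0.061, -0.998, 0.0], [-0.002, -0.0, -1.0]]
force: [0.7, -0.6, -0.7]
width: 0.0245
gripper_force: 59.2
```

Emit:
apply_moves(
  rows=[
    [[1, 0.02, -0.1, 0, 0], [1, 0.04, -0.2, 0, 0], [1, 0.05, -0.27, 0, 0], [1, 0.06, -0.3, 0, 0], [1, 0.06, -0.304, 0, 0], [1, 0.06, -0.304, 0, 0], [1, 0.06, -0.304, 0, 0], [1, 0.06, -0.304, 0, 0]],
  ],
)

```text
time: 6.33
eef_pos: [0.654, 0.1984, 0.3624]
tool_rot: [[0.998, 0.058, 0.0], [0.058, -0.998, -0.001], [0.0, 0.001, -1.0]]
force: [-0.4, 0.2, -1.8]
width: 0.0249
gripper_force: 59.1
```

```bash
cat > m.py <<'E'
from h import *
from scipy.optimize import least_squares
import sys
need(.653,.201,.36,3.5)
o=observe();g=np.array(o["eef_pos"])
A=[]
for n in("side","top"):
    c=camera(n);P=pts(c);ok=c["range_z"]>0
    if n=="side": cv2.imwrite(f"pics/{sys.argv[1]}.png",cv2.resize(c['color'][40:290,50:300,::-1],None,fx=2.4,fy=2.4))
    m=ok&(P[...,2]>.138)&(P[...,2]<g[2]-.05)&(abs(P[...,0]-.6)<.1)&(abs(P[...,1]-.2)<.06)
    q=P[m];print(n,len(q),q.min(0) if len(q) else 0);A.append(q)
    for r in spot_point(c,"screwdriver")[:4]:print(np.round(r["point"]),round(r["score"],2))
h=np.vstack(A)
def res(p):
    d=np.array([np.tan(p[2]),np.tan(p[3]),1]);d/=np.linalg.norm(d)
    return np.linalg.norm(np.cross(h-np.array([p[0],p[1],.2]),d),axis=1)-.005
f=least_squares(res,[h[:,0].mean(),h[:,1].mean(),.3,0],loss="soft_l1",f_scale=.002,x_scale=[.01,.01,.1,.1])
print("axis at z=.2",f.x[:2],"slopes deg",np.degrees(f.x[2:]),np.abs(f.fun).mean(),"lowest",h[:,2].min())
E
python3 m.py c
```

```text
t 6.33 pos [0.654  0.1984 0.3624] az 3.32 shift [-0.0028 -0.0088  0.0081] turn -0.0021 F [-0.3761  0.2425 -1.7959] w 0.024861978629732433 g 59.10835325717926
side 323 [0.5524 0.1898 0.2003]
[156. 283.] 0.97
[135. 159.] 0.72
[319. 216.] 0.55
top 0 0
[276. 257.] 0.62
axis at z=.2 [0.5535 0.1917] slopes deg [30.3991  2.9597] 0.0010171749405963116 lowest 0.20033210680092062
```

View pics/c.png

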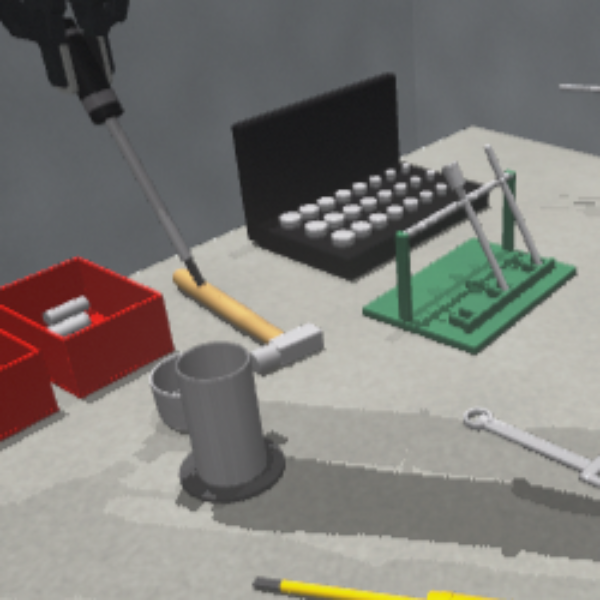

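The tip is at about (0.5525, 0.192, 0.199), just over the cup mouth. I'll put it 30 mm below the rim, then pull the tool toward −x so the cup wall turns it upright in the pads.

Emit:
apply_moves(
  rows=[
    [[1, -0.026, -0.018, 0, 0], [1, -0.026, -0.018, 0.04, 0], [1, -0.026, -0.018, 0.11, 0], [1, -0.026, -0.018, 0.18, 0], [1, -0.026, -0.018, 0.25, 0], [1, -0.026, -0.018, 0.31, 0], [1, -0.026, -0.018, 0.34, 0], [1, -0.026, -0.018, 0.34, 0]],
  ],
)

```text
time: 7.2
eef_pos: [0.6441, 0.2055, 0.2582]
tool_rot: [[0.998, 0.061, -0.004], [0.061, -0.998, -0.001], [-0.004, 0.001, -1.0]]
force: [-0.4, 0.4, -1.0]
width: 0.0246
gripper_force: 59.1
```

```bash
python3 m.py d; python3 -c "
from h import *
need(.535,.198,.259,3.5)"
```

```text
t 7.2 pos [0.6441 0.2055 0.2582] az 3.5 shift [ 0.0273  0.017  -0.3394] turn 0.0 F [-0.3585  0.3643 -1.0163] w 0.024635662879407334 g 59.113717675209045
side 191 [0.5597 0.1974 0.1384]
[316. 217.] 0.87
[141. 205.] 0.8
[158. 282.] 0.76
top 0 0
[274. 258.] 0.66
axis at z=.2 [0.5966 0.2075] slopes deg [30.0218  1.5627] 0.0015663394932505013 lowest 0.13841482508651787
t 7.4 pos [0.6459 0.2062 0.2619] az 3.49 shift [-0.3707  0.0048  0.0089] turn -0.0002 F [ 0.2337  0.0155 -1.1878] w 0.0249837706103921 g 59.1066312789917
```

Emit:
apply_moves(
  rows=[
    [[1, -0.03, 0.0, 0, 0], [1, -0.06, 0, 0, 0], [1, -0.085, 0, 0, 0], [1, -0.11, 0, 0, 0], [1, -0.13, 0, 0, 0], [1, -0.15, 0, 0, 0], [1, -0.17, 0, 0, 0], [1, -0.17, 0, 0, 0]],
  ],
)

```text
time: 8.07
eef_pos: [0.5933, 0.2029, 0.2607]
tool_rot: [[0.998, 0.061, -0.0], [0.061, -0.998, 0.0], [-0.0, -0.0, -1.0]]
force: [2.4, 1.0, -1.3]
width: 0.0248
gripper_force: 59.3
```

```bash
python3 m.py e
```

```text
t 8.07 pos [0.5933 0.2029 0.2607] az 3.52 shift [ 0.198   0.0185 -0.3312] turn 0.0003 F [ 2.4488  0.9721 -1.2508] w 0.024797619363798425 g 59.27608609199524
side 182 [0.542  0.1966 0.1381]
[159. 282.] 0.83
[316. 217.] 0.62
top 0 0
[273. 258.] 0.82
axis at z=.2 [0.5625 0.2059] slopes deg [19.9328  1.5054] 0.0015399291041051594 lowest 0.13814252662811152
```

The lean is down to 20° with only 2.4 N on the wrist, so I'll keep going.

Emit:
apply_moves(
  rows=[
    [[1, -0.025, 0.0, 0, 0], [1, -0.05, 0, 0, 0], [1, -0.075, 0, 0, 0], [1, -0.1, 0, 0, 0], [1, -0.125, 0, 0, 0], [1, -0.15, 0, 0, 0], [1, -0.175, 0, 0, 0], [1, -0.185, 0, 0, 0]],
  ],
)

```text
time: 8.93
eef_pos: [0.5375, 0.1992, 0.2604]
tool_rot: [[0.998, 0.061, -0.001], [0.061, -0.998, -0.0], [-0.001, 0.0, -1.0]]
force: [2.1, 0.1, 0.6]
width: 0.0247
gripper_force: 59.1
```

```bash
python3 m.py f
```

```text
t 8.93 pos [0.5375 0.1992 0.2604] az 3.52 shift [ 0.3842  0.0176 -0.3324] turn 0.0002 F [2.1114 0.1235 0.6053] w 0.024748629964130187 g 59.12692308425903
side 156 [0.5285 0.1957 0.139 ]
[156. 280.] 0.88
[318. 218.] 0.56
top 0 0
[275. 259.] 0.76
axis at z=.2 [0.5374 0.1992] slopes deg [ 3.3597 -0.257 ] 0.0008001414459658901 lowest 0.13902951705599614
```

Lean is now about 3°. I'll move it to the cup's centre and lower it to the floor.

Emit:
apply_moves(
  rows=[
    [[1, 0.03, 0.0, 0, 0], [1, 0.055, 0.01, 0, 0], [1, 0.055, 0.01, 0.04, 0], [1, 0.055, 0.01, 0.08, 0], [1, 0.055, 0.01, 0.12, 0], [1, 0.055, 0.01, 0.15, 0], [1, 0.055, 0.01, 0.17, 0], [1, 0.055, 0.01, 0.17, 0]],
  ],
)

```text
time: 9.8
eef_pos: [0.5554, 0.1967, 0.2076]
tool_rot: [[0.998, 0.061, -0.003], [0.061, -0.998, -0.001], [-0.003, 0.001, -1.0]]
force: [-0.3, -0.1, -0.4]
width: 0.0246
gripper_force: 59.1
```

Emit:
apply_moves(
  rows=[
    [[1, 0, 0, 0.006, 0], [1, 0, 0, 0.012, 0], [1, 0, 0, 0.016, 0], [1, 0, 0, 0.018, 0], [1, 0, 0, 0.018, 0]],
  ],
)

```text
time: 10.22
eef_pos: [0.5558, 0.1973, 0.2041]
tool_rot: [[0.998, 0.061, 0.0], [0.061, -0.998, 0.0], [0.0, -0.0, -1.0]]
force: [0.4, 0.1, -0.6]
width: 0.0243
gripper_force: 59.1
```

Not in contact yet, so I'll lower it in small steps.

Emit:
apply_moves(
  rows=[
    [[1, 0, 0, 0.004, 0], [1, 0, 0, 0.007, 0], [1, 0, 0, 0.01, 0], [1, 0, 0, 0.01, 0]],
  ],
)

```text
time: 10.55
eef_pos: [0.5557, 0.1972, 0.2007]
tool_rot: [[0.998, 0.061, -0.0], [0.061, -0.998, -0.0], [-0.0, 0.0, -1.0]]
force: [-0.1, -0.3, -2.2]
width: 0.0246
gripper_force: 59.1
```

```bash
python3 m.py g
```

```text
t 10.55 pos [0.5557 0.1972 0.2007] az 3.49 shift [ 0.3244  0.0071 -0.531 ] turn -0.0001 F [-0.0671 -0.2879 -2.1723] w 0.02459209013681987 g 59.095582365989685
side 25 [0.5483 0.194  0.1383]
[317. 218.] 0.69
[156. 280.] 0.56
top 0 0
[275. 258.] 0.57
axis at z=.2 [0.5586 0.1937] slopes deg [ 9.7551 -8.7683] 0.0013687986298663152 lowest 0.1382633765779656
```

Emit:
apply_moves(
  rows=[
    [[1, 0, 0, 0.004, 0], [1, 0, 0, 0.007, 0], [1, 0, 0, 0.01, 0], [1, 0, 0, 0.01, 0]],
  ],
)

```text
time: 11.08
eef_pos: [0.5557, 0.1972, 0.1976]
tool_rot: [[0.998, 0.061, -0.0], [0.061, -0.998, -0.0], [-0.0, 0.0, -1.0]]
force: [0.0, 1.3, -0.7]
width: 0.0244
gripper_force: 59.1
```

Emit:
apply_moves(
  rows=[
    [[1, 0, 0, 0.004, 0], [1, 0, 0, 0.007, 0], [1, 0, 0, 0.007, 0]],
  ],
)

```text
time: 11.33
eef_pos: [0.5564, 0.1975, 0.1968]
tool_rot: [[0.998, 0.061, 0.002], [0.061, -0.998, 0.001], [0.002, -0.0, -1.0]]
force: [-0.3, -0.4, 6.1]
width: 0.0246
gripper_force: 60.0
```

Emit:
apply_moves(
  rows=[
    [[1, 0, 0, 0.004, 0], [1, 0, 0, 0.007, 0], [1, 0, 0, 0.007, 0]],
  ],
)

```text
time: 11.58
eef_pos: [0.5572, 0.1977, 0.1964]
tool_rot: [[0.998, 0.06, 0.005], [0.06, -0.998, 0.001], [0.005, -0.001, -1.0]]
force: [-0.7, -0.8, 16.4]
width: 0.0247
gripper_force: 61.1
```

```bash
python3 -c "
from h import *
need(.5557,.197,.19,3.5)
c=camera('side');cv2.imwrite('pics/hh.png',cv2.resize(c['color'][100:270,70:240,::-1],None,fx=3.4,fy=3.4))"
```

```text
t 11.58 pos [0.5572 0.1977 0.1964] az 3.47 shift [-0.0054  0.0022  0.0213] turn -0.0004 F [-0.7188 -0.812  16.3629] w 0.02474951485132612 g 61.06612801551819
```

View pics/hh.png

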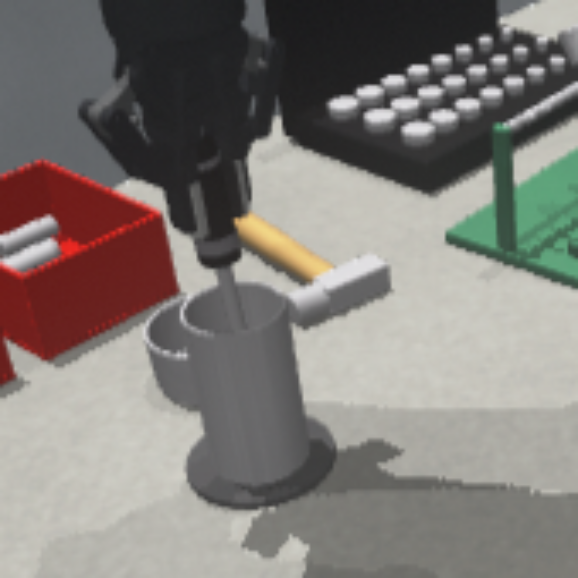

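The shank is inside the cup and the tip is on the floor, with 16 N upward. To make it come to rest close to upright, I'll lift slightly, bring the shank against the +x rim, set it down and release.

Emit:
apply_moves(
  rows=[
    [[1, 0, 0, -0.03, 0], [1, 0.03, 0, -0.03, 0], [1, 0.06, 0, -0.03, 0], [1, 0.08, 0, -0.03, 0], [1, 0.095, 0, -0.03, 0], [1, 0.105, 0, -0.03, 0], [1, 0.115, 0, -0.03, 0], [1, 0.115, 0, -0.03, 0]],
  ],
)

```text
time: 12.3
eef_pos: [0.5882, 0.1991, 0.201]
tool_rot: [[0.998, 0.061, -0.007], [0.061, -0.998, -0.002], [-0.007, 0.001, -1.0]]
force: [-6.9, -0.7, 0.7]
width: 0.0251
gripper_force: 59.4
```

Emit:
apply_moves(
  rows=[
    [[1, 0, 0, 0.008, 0], [1, 0, 0, 0.014, 0], [1, 0, 0, 0.018, 0], [1, 0, 0, 0.018, 0]],
  ],
)

```text
time: 12.63
eef_pos: [0.5877, 0.1991, 0.1961]
tool_rot: [[0.998, 0.061, -0.006], [0.061, -0.998, -0.002], [-0.006, 0.001, -1.0]]
force: [-7.7, -0.9, 2.9]
width: 0.0248
gripper_force: 59.9
```

```bash
python3 m.py i
```

```text
t 12.63 pos [0.5877 0.1991 0.1961] az 3.52 shift [ 0.214   0.0078 -0.5477] turn 0.0002 F [-7.7117 -0.8751  2.8539] w 0.024754470727029156 g 59.85717236995697
side 16 [0.5763 0.1968 0.1381]
[320. 217.] 0.76
[157. 282.] 0.74
top 0 0
[277. 257.] 0.55
axis at z=.2 [-0.2717 -1.1481] slopes deg [-86.074  -87.5344] 0.0009714363829539851 lowest 0.13814268771882798
```

Emit:
apply_moves(
  rows=[
    [[1, 0, 0, 0.004, 0], [1, 0, 0, 0.007, 0], [1, 0, 0, 0.007, 0]],
  ],
)

```text
time: 13.08
eef_pos: [0.5881, 0.1992, 0.1957]
tool_rot: [[0.998, 0.061, -0.005], [0.061, -0.998, -0.001], [-0.005, 0.001, -1.0]]
force: [-9.4, -3.7, 14.7]
width: 0.0245
gripper_force: 61.1
```

Floor contact. I'll ease off a little, then open and back away upward.

Emit:
apply_moves(
  rows=[
    [[1, -0.005, 0, -0.006, 0], [1, -0.005, 0, -0.006, 0], [0.6, -0.005, 0, -0.006, 0], [0.5, -0.005, 0, -0.006, 0], [0.3, -0.005, 0, -0.006, 0], [0, -0.005, 0, -0.006, 0], [0, -0.005, 0, -0.006, 0], [0, -0.005, 0, -0.006, 0]],
  ],
)

```text
time: 13.75
eef_pos: [0.5889, 0.1993, 0.1969]
tool_rot: [[0.998, 0.061, 0.0], [0.061, -0.998, 0.0], [0.0, -0.0, -1.0]]
force: [0.1, -0.4, -0.1]
width: 0.0853
gripper_force: 0.0
```

```bash
python3 -c "
from h import *
need(.5557,.197,.35,3.5)
c=camera('side');cv2.imwrite('pics/j.png',cv2.resize(c['color'][100:270,70:240,::-1],None,fx=3.4,fy=3.4))"
```

```text
t 13.75 pos [0.5889 0.1993 0.1969] az 3.48 shift [-0.1108  0.0008 -0.5102] turn -0.0002 F [ 0.0502 -0.4273 -0.1242] w 0.08530038364185562 g 0.0
```

View pics/j.png

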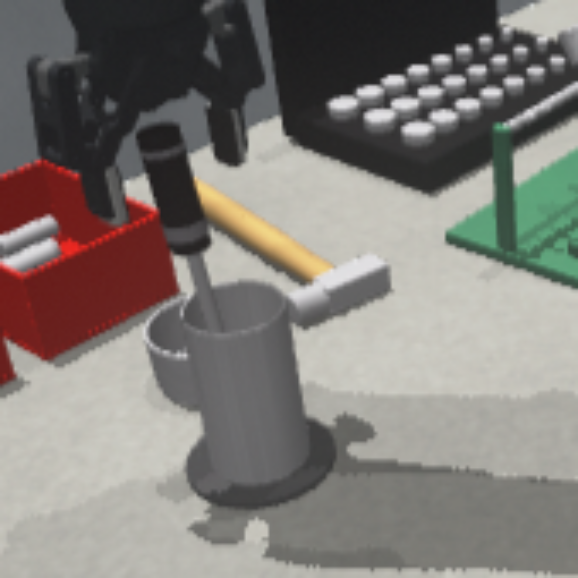

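The screwdriver is released, leaning slightly against the rim and clear of both fingers. I'll retreat straight up.

Emit:
apply_moves(
  rows=[
    [[0, 0, 0, -0.04, 0], [0, 0, 0, -0.11, 0], [0, 0, 0, -0.2, 0], [0, 0, 0, -0.3, 0], [0, 0, 0, -0.4, 0], [0, 0, 0, -0.5, 0], [0, 0, 0, -0.5, 0], [0, 0, 0, -0.5, 0]],
  ],
)

```text
time: 14.47
eef_pos: [0.5893, 0.1998, 0.349]
tool_rot: [[0.998, 0.061, 0.004], [0.061, -0.998, 0.001], [0.004, -0.001, -1.0]]
force: [1.0, 0.4, -0.9]
width: 0.086
gripper_force: 0.0
```

```bash
python3 -c "
from h import *
from scipy.optimize import least_squares
need(.5557,.197,.35,3.5)
c=camera('side');cv2.imwrite('pics/k.png',cv2.resize(c['color'][60:290,60:320,::-1],None,fx=2.6,fy=2.6))
P=pts(c);m=(c['range_z']>0)&(P[...,2]>.16)&(P[...,2]<.26)&(abs(P[...,0]-.58)<.07)&(abs(P[...,1]-.2)<.06);h=P[m]
def res(p):
    d=np.array([np.tan(p[2]),np.tan(p[3]),1]);d/=np.linalg.norm(d)
    return np.linalg.norm(np.cross(h-np.array([p[0],p[1],.2]),d),axis=1)-.013
f=least_squares(res,[h[:,0].mean(),h[:,1].mean(),.1,0],loss='soft_l1',f_scale=.002,x_scale=[.01,.01,.1,.1])
print(f.x[:2],np.degrees(f.x[2:]),np.abs(f.fun).mean(),h[:,2].max())
"
```

```text
t 14.47 pos [0.5893 0.1998 0.349 ] az 3.48 shift [-0.1124  0.0024 -0.0038] turn -0.0002 F [ 0.9646  0.3865 -0.9114] w 0.0859699002207836 g 0.0
[0.5893 0.199 ] [7.0173 0.6968] 0.0011817772471558168 0.24359744728885513
```

View pics/k.png

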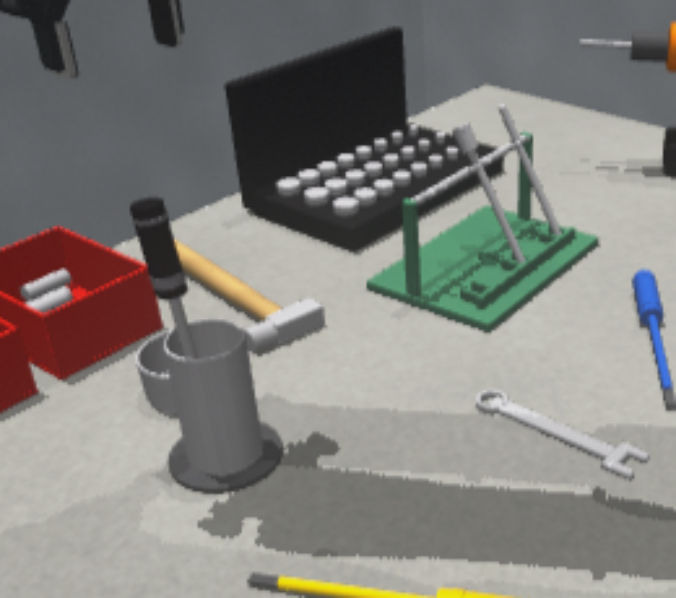

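The screwdriver stands in the cup at about 7° of lean. Its top is at z ≈ 0.243 m, which fits the tip being on the floor. Both bystanders are still in the rest.

```bash
python3 -c "
from station import *
print(finish_job())"
```

```text
the job is handed in; nothing more can be done
None
```

I stood the screwdriver blade down in the tall steel cup, tip on the bottom, leaning about 7° against the rim, and let go of it; the punch and extension bar are still in the rest, and I handed the job in at about 14.5 s.

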